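Drive the old eccentric sleeve out of a laundry cart wheel

TASK

The old eccentric sleeve has to come out of the laundry cart's wheel, which is held down in the jig: take the drift that fits from the rack, feel its nose lightly into the sleeve's off-centre hole before you push, and then press the sleeve down until it drops out underneath into the tin, never leaning on the plastic hub with more than about 30 N. Then draw the drift out and hang it back in its rack, lowered and not dropped, and leave everything else where it is.

Things in the scene. Friction and masses are not known exactly. Their poses are not given: they have to be found in the camera images.
- bore_mouth (a point): Centre of the upper mouth of the bore in the clamped wheel's grey plastic hub (hub 42 mm across, 36 mm high). Bore 27 mm across, vertical, straight through, 36 mm long. Mouth 106 mm above the table, z up. Two hold-down bars at the wheel's +y and -y sides press on the tread: they begin 39 mm from the bore axis, their star knobs reach 19 mm above the mouth.
- wheel: The clamped wheel, lying flat across the jig's two risers: dark tread 100 mm across and 32 mm high, grey web and hub. Its origin is the centre of the lower end of the bore, 70 mm above the table; z up, y along the hold-down bars. It does not move.
- sleeve_center (a point): Centre of the old brass sleeve stuck upright in the bore: 26 mm outside, 32 mm long, top 2 to 4 mm below the mouth. It is eccentric: its 12.6 mm through hole lies off-centre, the hole's axis 4 mm from the sleeve's, to a side that differs each time and has to be felt or seen. The hub grips it near its lower end: a touch of up to 8 N leaves it, 10 to 18 N move it.
- sleeve: The old sleeve; origin at its centre. It must not have gone down by more than 3 mm before the nose is in its hole. Pushed by the shoulder it goes down steadily until its top is about 4 mm above the underside of the hub; there the grip ends, but it may hang on the nose until its top is through the underside. Then it drops into the tin.
- drift_grip (a point): On the handle's axis of the drift that fits, 25 mm above the top of its guard. It hangs upright in the rack by its guard (steel disc 40 mm across, 6 mm thick). Below the guard: steel shank 16.4 mm across, 50 mm long, then a nose 10.6 mm across, 10 mm long, edge broken 0.8 mm. Above: round wooden handle 22 mm across, 70 mm long. 160 to 260 g. z runs up along the drift.
- drift_guard (a point): Centre of the underside of that drift's guard, 31 mm below drift_grip; the top of the handle lies 76 mm above it.
- drift_tip (a point): Centre of the end of that drift's nose, 60 mm below the underside of the guard; the shoulder that bears on the sleeve is 10 mm higher. z up along the drift.
- drift: The drift that fits (10.6 mm nose, 16.4 mm shank); origin at drift_guard.
- thin_drift: A thinner drift in the same rack: nose 6 mm, shank 10 mm, handle 16 mm, otherwise of the same lengths; it goes right through the sleeve's hole. Origin at the underside of its guard. Leave it.
- thick_drift: A thicker drift in the same rack: nose 18 mm, shank 24 mm, handle 28 mm, otherwise of the same lengths; its nose does not enter the sleeve. Origin at the underside of its guard. Leave it.
- slot0 (a point): Centre of the first hole of the wooden rack, on top of its board. The board is 85 by 244 mm, 12 mm thick, on two end legs, its top 72 mm above the table; three through holes 28 mm across in a row along y, 75 mm apart. z up. At the start the three drifts hang in them, in any order.
- slot1 (a point): Centre of the middle hole of the rack, on the top of its board.
- slot2 (a point): Centre of the last hole of the rack, on the top of its board.
- jig: The jig: plywood base 130 (x) by 200 (y) mm, two hardwood risers with tops 70 mm above the table, a 50 mm gap between them open along x, and in the gap an open tin 120 by 48 mm, 14 mm high, its floor 14 mm above the table. Origin on the table under the bore axis. Fixed.
- new_sleeve: A new eccentric sleeve, 26 mm outside, 32 mm high, standing on the table. Origin under its centre. Leave it.
- spare_wheel: A second wheel, without sleeve, lying flat on the table. Origin under its centre. Leave it.
- screwdriver: Screwdriver lying on the table. Leave it.
- wrench: Wrench lying on the table. Leave it.
- soap_dish: Terracotta dish 130 mm across, 35 mm high, with a bar of soap. Leave it.
- stain_jar: Jar 68 mm across, 85 mm high. Leave it.
Not all that is in view belongs to the job. What is shaped like the drift but blue is not meant.

How it is judged:
By the outcome, as a careful person would: the job done as asked, in the order asked, and still so for the second after the job is handed in, with the robot touching nothing.
It also fails if it takes over 72 s, if anything falls off the work surface, if the arm or the gripper's body presses on something with over 40 N, if the wrist force passes 120 N, or if a joint passes its speed limit or range.

ROBOT

A 7-joint arm with a two-finger parallel gripper is mounted at the origin on the work surface. World frame = base frame: x ahead of the robot, y to its left, z up, the work surface at z = 0. Lengths are in m, angles in rad, forces in N, time in s.
With the tool pointing down it reaches from about 0.4 to 0.85 m from the base axis. Payload 10.4 kg.
Tool frame: the origin (TCP) lies at the very end of the fingers, on their centre line; the grasp point (between the pads) lies 19 mm behind it (manip.tcp_to_grasp is the distance from the TCP to the grasp point, in m); x points along the fingers, y is the direction in which the jaws open and shut, and the axes are right-handed (so a half turn about x gives the same grasp; the last joint's range is limited). The gripper opens to 85 mm and grips with 20 to 120 N. Pads are 22 mm wide; open, the fingers measure 114 mm over their backs; the gripper's body (76 mm by 85 mm) begins 54 mm behind the grasp point. The pads swing forward as they close: fully open they stand 13 mm farther back than shut.
Start: joints at [-1.304, 0.332, -0.065, 1.46, 0.022, 1.35, -0.088], TCP at [0.179, 0.599, 0.231] pointing down, gripper open.
Joint ranges: [-2.6, 2.6], [-0.5, 2.12], [-1.47, 1.34], [0.16, 2.42], [-1.27, 4.41], [0.06, 2.06], [-2.6, 2.6]. Speed limits (rad/s): [2.22, 2.22, 2.79, 2.79, 3.14, 3.14, 3.14].

INTERFACE

Orientations are given as a unit quaternion [x, y, z, w].
In Python, from workcell import manip, cams, hand_in gives the robot as it stands.
- The arm moves only by the shell command python3 -m handwheel 'ROWS' [FORCE]. ROWS is text: rows parted by semicolons, each of 7 numbers parted by spaces: the shift along the tool's x, y, z in mm, then the turn, a rotation vector about the tool's x, y, z in rad, then the finger opening in mm, from 0 to 85.4. A call has 1 to 8 rows; each row shifts and turns the commanded pose from where the row before left it, along the tool's axes as they then stand; what a row does not reach is not made up. A row lasts 1/10 s, in which the tool goes at most 50 mm and 8.59 degrees, less where a joint would pass 70% of its speed; a pose out of reach is approached as far as the arm can. A call with a gripper value outside its range is refused whole. The fingers move at their own pace and stop on an object; FORCE is the grip in N (left out, the last holds). Time passes only in rows, so rows that do not move let the fingers close. It gives the time, the measured TCP pose, the force and the opening at its end, in the units of the state.
- manip.get_obs(): the state, without advancing time (a new reading comes with each control period).
- cams.camera(name): name is "side" or "top" or "wrist"; returns a dict with "color" (400x640x3 uint8, blue, green, red), "depth" (400x640 float32, m along the optical axis (not along the pixel's ray), 0 where there is no reading), "camera_matrix" (3x3 intrinsics, pixels), "distortion" ([k1, k2, p1, p2, k3] as OpenCV has them; the pictures are not rectified), "origin" and "attitude" of the camera in the world; the wrist camera has in their place "T_tool_cam" (4x4, takes a point from camera to tool coordinates, whose origin is the TCP and whose axes are the tool frame's). Camera axes: x right, y down, z forward; pixel columns grow to the right and rows downward; lengths in m; the calibration is good to about 2 mm. A picture is of the moment at which its call begins: read the wrist's pose just before it.
- hand_in(): hands the job in, once; it reports no verdict.
Trained networks look in the newest picture that a camera, given by its name, has taken for a name from the list of things; names that differ only in an ending like _2 or _b are one class to them, and where a whole thing is asked for, a point or a joint stands for the part that bears it (a point fixed in the world has none). Each returns a list of dicts, best first, with "conf" (0 to 1); they miss things now and then, are a little off and sometimes report something else, mostly with a low value. They report only what shows in the picture. A call takes as long as a camera call. They do not tell look-alikes from the thing itself.
- cams.recognise(camera, thing): "box" ([left, top, width, height] in pixels, round what is visible of it).
- cams.outline_of(camera, thing): "region" (400x640 bool, what is visible of it) and "box" ([left, top, width, height] in pixels, round what is visible of it).
The state is a dict: "clock": time; "joint_pos": joint angles; "joint_velocities": joint speeds; "tau": joint torques, N m; "position": TCP position; "ee_rot": TCP orientation; "ft_force": force on the tool from outside, world axes, zero at the start; "torque": the same for the moment, N m; "grip_width": opening from 0.0 (shut) to 1.0 (fully open).
Only numpy, scipy, OpenCV 4.12 (cv2) and the standard library are available. Lean on these libraries where they do the work, as an engineer would, in place of code of your own. Each camera call takes 0.05 s, during which the arm holds its last target.

## Working session

There is one attempt and no reset: what is moved stays moved. The work goes in short steps, Python scripts to look and compute and a shell command to move; the robot and the scene stay as the last step left them, time stands still between calls to the robot, and variables do not carry over. Pictures are saved under pics/ and viewed, and the job is handed in when it is done.

```bash
ls -la; mkdir -p pics
cat > h.py <<'E'
import numpy as np, cv2
from scipy.spatial.transform import Rotation as R
from workcell import manip, cams
def st():
    return manip.get_obs()
def shot(name,fn=None):
    o=st(); c=cams.camera(name)
    if fn: cv2.imwrite('pics/'+fn,c['color'])
    return o,c
def campose(o,c):
    if 'T_tool_cam' in c:
        T=np.eye(4);T[:3,:3]=R.from_quat(o['ee_rot']).as_matrix();T[:3,3]=o['position']
        return T@np.array(c['T_tool_cam'])
    T=np.eye(4); a=np.array(c['attitude'])
    T[:3,:3]=R.from_quat(a).as_matrix() if a.size==4 else a
    T[:3,3]=c['origin']; return T
def ray(o,c,uv):
    T=campose(o,c)
    p=cv2.undistortPoints(np.array(uv,float).reshape(-1,1,2),np.array(c['camera_matrix']),np.array(c['distortion'],float)).reshape(-1,2)
    d=np.c_[p,np.ones(len(p))]
    return T[:3,3],d@T[:3,:3].T
def onz(o,c,uv,z):
    O,d=ray(o,c,uv); s=(z-O[2])/d[:,2]
    return O+d*s[:,None]
def bydepth(o,c,uv):
    O,d=ray(o,c,uv); uv=np.array(uv).reshape(-1,2).astype(int)
    return O+d*c['depth'][uv[:,1],uv[:,0]][:,None]
def proj(o,c,P):
    T=np.linalg.inv(campose(o,c)); q=np.array(P,float).reshape(-1,3)@T[:3,:3].T+T[:3,3]
    return cv2.projectPoints(q,np.zeros(3),np.zeros(3),np.array(c['camera_matrix']),np.array(c['distortion'],float))[0].reshape(-1,2)
E
python3 - <<'E'
from h import *
o=st(); print(o); print(manip.tcp_to_grasp)
for n in ['top','side','wrist']:
    o,c=shot(n,n+'0.png'); print(n,c['camera_matrix'],c['distortion'],c.get('origin'),c.get('attitude'),c.get('T_tool_cam'))
    for t in ['bore_mouth','wheel','sleeve','drift','drift_grip','drift_guard','thin_drift','thick_drift','slot0','slot1','slot2','jig','new_sleeve']:
        r=cams.recognise(n,t); print(t,[(np.round(x['box']).tolist(),round(x['conf'],2)) for x in r[:3]])
E
```

```text
total 12
drwxr-xr-x  3 agent agent 4096 Dec  6 14:54 .
drwxr-xr-x 23 root  root  4096 Dec  6 14:54 ..
drwxr-xr-x  2 agent agent 4096 Dec  6 14:54 pics
{'clock': 0.0, 'joint_pos': array([-1.30358775,  0.33290094, -0.06469029,  1.46093914,  0.02160069,
        1.34988788, -0.08851948]), 'joint_velocities': array([-2.14255010e-04, -4.96266464e-04,  9.32746042e-04,  1.03798352e-04,
        1.31015843e-03, -2.11203189e-05,  6.83805115e-04]), 'tau': array([-3.97880322e-04, -6.25423980e+01,  4.86392865e-02, -3.91626191e+01,
        1.59723521e-02,  9.49875772e-03, -4.92648269e-05]), 'position': array([0.17851001, 0.59857748, 0.23049879]), 'ee_rot': array([ 0.10160054,  0.69974464, -0.10261392,  0.69964645]), 'ft_force': array([ 0.17448053, -0.30234734, -0.25948623]), 'torque': array([ 0.03134976, -0.00951409, -0.00799973]), 'grip_width': 0.9997397866161767}
0.0187
top [[415.60076287   0.         322.19279161]
 [  0.         415.60076287 194.77860967]
 [  0.           0.           1.        ]] [-0.04906723  0.          0.          0.          0.        ] [ 0.39835943 -0.00475558  1.02503311]
[... 1942 characters left out ...]

new_sleeve [([319.0, 214.0, 16.0, 15.0], 0.6), ([285.0, 133.0, 17.0, 34.0], 0.45)]
wrist [[316.94159457   0.         319.04972585]
 [  0.         316.94159457 200.41829927]
 [  0.           0.           1.        ]] [0.01805501 0.         0.         0.         0.        ] None None [[ 6.67365518e-04 -2.72643924e-01  9.62114778e-01 -1.43615894e-01]
 [ 9.99999601e-01  7.52678105e-04 -4.80350318e-04  3.81830305e-04]
 [-5.93198132e-04  9.62114715e-01  2.72644318e-01 -6.91914332e-02]
 [ 0.00000000e+00  0.00000000e+00  0.00000000e+00  1.00000000e+00]]
bore_mouth []
wheel []
sleeve []
drift []
drift_grip []
drift_guard []
thin_drift []
thick_drift []
slot0 []
slot1 []
slot2 []
jig []
new_sleeve []
```

View pics/top0.png

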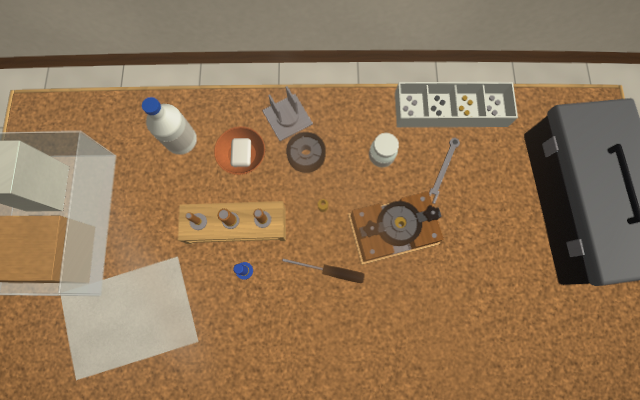

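View pics/side0.png

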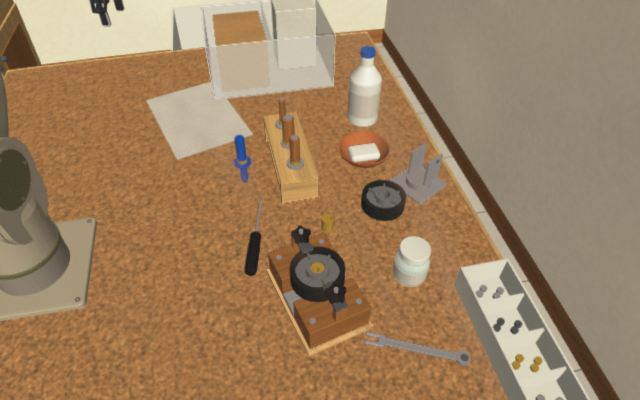

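View pics/wrist0.png

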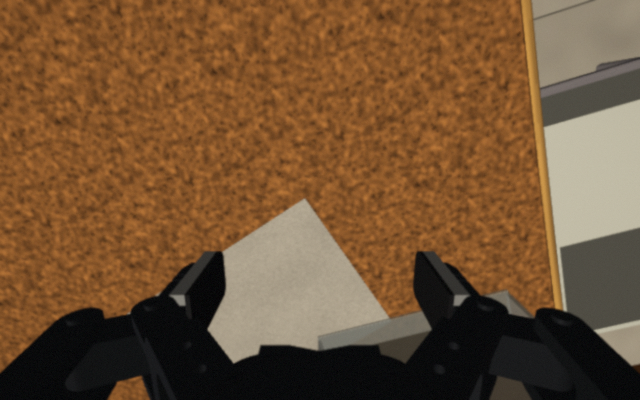

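Run:
```python
import cv2
a=cv2.imread('pics/top0.png')[180:290,165:455]; cv2.imwrite('pics/top0c.png',cv2.resize(a,None,fx=2.7,fy=2.7,interpolation=cv2.INTER_CUBIC))
a=cv2.imread('pics/side0.png')[90:370,220:390]; cv2.imwrite('pics/side0c.png',cv2.resize(a,None,fx=2.1,fy=2.1,interpolation=cv2.INTER_CUBIC))
```

```text
(no output)
```

View pics/top0c.png

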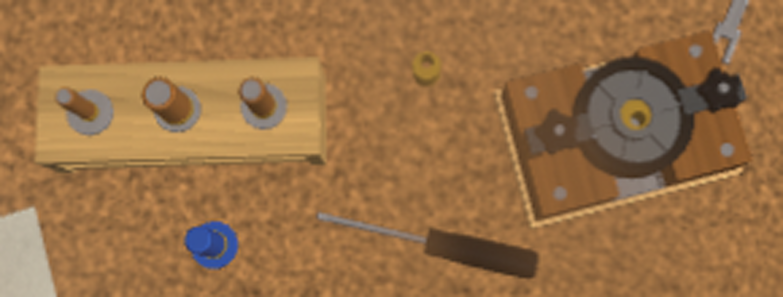

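View pics/side0c.png

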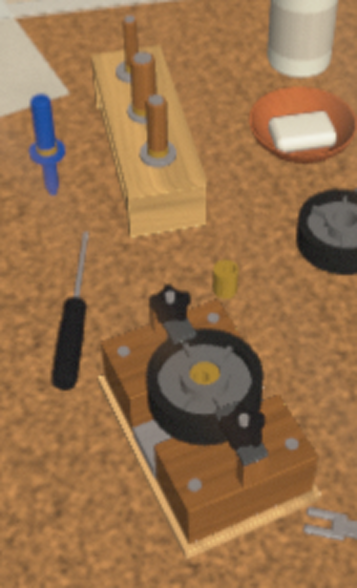

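The top view shows three drifts in the rack: left (196,221) looks thin, middle (229,218) thick, and right (262,218) medium. The jig's bore is near (400,223), and its bright sleeve hole sits to the lower right. A blue decoy lies at (243,270).

Run:
```python
from h import *
o,c=shot('top'); o2,s=shot('side'); print(o['clock'])
px=lambda X,Y:(165+X/2.7,180+Y/2.7)
g=[px(89,113),px(177,108),px(264,105)]; t=[px(68,98),px(160,92),px(252,90)]
print('guards@.078',onz(o,c,g,.078).round(4)); print('tops@.148',onz(o,c,t,.148).round(4))
print('depth tops',bydepth(o,c,t).round(4))
print('mouth',onz(o,c,[px(633,114)],.106).round(4),bydepth(o,c,[px(660,100),px(633,90)]).round(4))
print('hole',onz(o,c,[px(638,119)],.100).round(4))
print('knobs',onz(o,c,[px(559,130),px(723,88)],.125).round(4))
sp=lambda X,Y:(220+X/2.1,90+Y/2.1)
print('side tops',onz(o2,s,[sp(130,19),sp(143,58),sp(155,99)],.148).round(4))
print('side guards',onz(o2,s,[sp(126,71),sp(142,112),sp(158,152)],.078).round(4))
print('side mouth',onz(o2,s,[sp(205,373)],.106).round(4))
for n,w,cc in (('top',g,c),):
  pass
```

```text
2.1
guards@.078 [[0.5667 0.2772 0.078 ]
 [0.5704 0.2015 0.078 ]
 [0.5723 0.1269 0.078 ]]
tops@.148 [[0.5665 0.274  0.148 ]
 [0.5707 0.2004 0.148 ]
 [0.5716 0.127  0.148 ]]
depth tops [[0.5665 0.274  0.148 ]
 [0.5709 0.2006 0.147 ]
 [0.5713 0.1267 0.1496]]
mouth [[ 0.5563 -0.1838  0.106 ]] [[ 0.5711 -0.2109  0.0885]
 [ 0.5768 -0.185   0.1054]]
hole [[ 0.5531 -0.1889  0.1   ]]
knobs [[ 0.5406 -0.1192  0.125 ]
 [ 0.5738 -0.2555  0.125 ]]
side tops [[0.5699 0.2736 0.148 ]
 [0.5721 0.1982 0.148 ]
 [0.5725 0.1264 0.148 ]]
side guards [[0.5616 0.2714 0.078 ]
 [0.5674 0.1931 0.078 ]
 [0.5731 0.1232 0.078 ]]
side mouth [[ 0.5576 -0.1902  0.106 ]]
```

```bash
cat >> h.py <<'E'
def need(p,yaw=None):
    """tool-frame shift (mm) and rotvec from now to p with tool x down, tool y at world yaw (rad)"""
    o=st(); M=R.from_quat(o['ee_rot']).as_matrix()
    y0=np.arctan2(M[1,1],M[0,1])
    if yaw is None: yaw=y0
    y=np.array([np.cos(yaw),np.sin(yaw),0]);x=np.array([0,0,-1.]);D=np.c_[x,y,np.cross(x,y)]
    rv=R.from_matrix(M.T@D).as_rotvec()
    print('t',round(o['clock'],2),'tcp',(o['position']*1e3).round(1),'yaw deg',np.degrees(y0).round(2),'F',o['ft_force'].round(1),'grip',round(o['grip_width']*85.4,1))
    dp=np.array(p)-o['position']
    print(' in present tool axes mm',(M.T@dp*1e3).round(1),'in final axes',(D.T@dp*1e3).round(1),'rotvec',rv.round(3), 'deg',np.degrees(np.linalg.norm(rv)).round(1))
E
python3 - <<'E'
from h import *
o=st();print(R.from_quat(o['ee_rot']).as_matrix().round(3))
need([.556,-.1,.33],0); need([.556,-.1,.33],np.pi)
need([.572,.1265,.3],0)
E
```

```text
[[ 0.     0.286  0.958]
 [ 0.     0.958 -0.286]
 [-1.     0.    -0.   ]]
t 2.2 tcp [178.6 599.  231.4] yaw deg 73.4 F [ 0.3 -0.7  0.4] grip 85.4
 in present tool axes mm [ -98.7 -562.   561.4] in final axes [-98.6 377.4 699. ] rotvec [ 1.281 -0.    -0.   ] deg 73.4
t 2.2 tcp [178.6 599.  231.4] yaw deg 73.4 F [ 0.3 -0.7  0.4] grip 85.4
 in present tool axes mm [ -98.7 -562.   561.4] in final axes [ -98.6 -377.4 -699. ] rotvec [-1.861  0.    -0.   ] deg 106.6
t 2.2 tcp [178.6 599.  231.4] yaw deg 73.4 F [ 0.3 -0.7  0.4] grip 85.4
 in present tool axes mm [ -68.7 -340.4  512. ] in final axes [-68.6 393.4 472.5] rotvec [ 1.281 -0.    -0.   ] deg 73.4
```

```bash
python3 -m handwheel '-2 0 45 0.07 0 0 85;-2 0 48 0.077 0 0 85;-2 0 48 0.077 0 0 85;-2 0 48 0.077 0 0 85;-2 0 48 0.077 0 0 85;-2 0 48 0.077 0 0 85;-2 0 48 0.077 0 0 85;-2 0 48 0.077 0 0 85'; python3 -c "
from h import *
need([.556,-.186,.225],0)"
```

```text
clock: 3.0
position: [0.4988, 0.3999, 0.2474]
ee_rot: [0.308, 0.636, -0.308, 0.636]
ft_force: [0.1, 0.0, -0.3]
grip_width: 0.997
t 3.0 tcp [498.8 399.9 247.4] yaw deg 38.33 F [ 0.1  0.  -0.3] grip 85.1
 in present tool axes mm [  22.2 -318.5  495. ] in final axes [ 22.4  57.2 585.9] rotvec [ 0.669 -0.    -0.   ] deg 38.3
```

```bash
python3 -m handwheel '0 -26 40 0.083 0 0 85;0 -22.5 42.4 0.083 0 0 85;0 -19 44 0.083 0 0 85;0 -15 45.5 0.083 0 0 85;0 -11.4 46.6 0.083 0 0 85;0 -7.4 47.4 0.083 0 0 85;0 -3.5 48 0.083 0 0 85;0 0.5 48 0.083 0 0 85'; python3 -c "
from h import *
need([.556,-.186,.225],0)"
```

```text
clock: 3.8
position: [0.5359, 0.0176, 0.2476]
ee_rot: [0.499, 0.501, -0.499, 0.501]
ft_force: [1.2, 1.1, -0.1]
grip_width: 0.993
t 3.8 tcp [535.9  17.6 247.6] yaw deg 0.27 F [ 1.2  1.1 -0.1] grip 84.8
 in present tool axes mm [ 22.5  19.2 203.7] in final axes [ 22.6  20.1 203.6] rotvec [ 0.005 -0.001 -0.001] deg 0.3
```

```bash
python3 -m handwheel '4 4 41 0.005 0 0 85;4 4 41 0 0 0 85;4 4 41 0 0 0 85;5 4 41 0 0 0 85;5 3 39 0 0 0 85;0 0 0 0 0 0 85;0 0 0 0 0 0 85'
python3 - <<'E'
from h import *
need([.556,-.186,.225],0)
o,c=shot('wrist','w1.png')
for t in ['bore_mouth','sleeve','sleeve_center']:
    r=cams.recognise('wrist',t); print(t,[(np.round(x['box']).tolist(),round(x['conf'],2)) for x in r[:3]])
E
```

```text
clock: 4.5
position: [0.5555, -0.1843, 0.2251]
ee_rot: [0.5, 0.5, -0.5, 0.5]
ft_force: [-0.1, 0.6, 0.5]
grip_width: 0.994
t 4.5 tcp [ 555.5 -184.3  225.1] yaw deg 0.06 F [-0.1  0.6  0.5] grip 84.9
 in present tool axes mm [0.1 0.5 1.7] in final axes [0.1 0.5 1.7] rotvec [0.001 0.    0.   ] deg 0.1
bore_mouth [([265.0, 134.0, 117.0, 116.0], 0.57)]
sleeve [([369.0, 0.0, 28.0, 21.0], 0.25)]
sleeve_center [([307.0, 175.0, 27.0, 37.0], 0.58), ([459.0, 124.0, 112.0, 74.0], 0.29)]
```

View pics/w1.png

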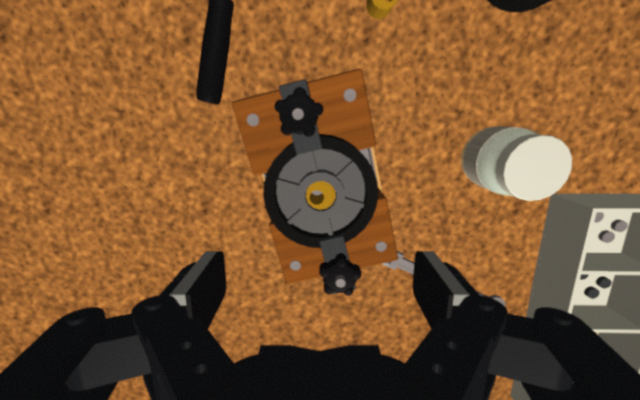

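The wrist view shows the brass sleeve at (321,194), with its dark hole to the lower left at about (316,198). The knobs are at (298,113) and (340,274). I'll measure it in the zoomed image and from a second pose.

```bash
python3 -m handwheel '55 0 0 0 0 0 85;0 0 0 0 0 0 85;0 0 0 0 0 0 85' >/dev/null
cat > bore.py <<'E'
from h import *
import sys
fn=sys.argv[1]; c0=[float(x) for x in sys.argv[2:4]] if len(sys.argv)>3 else None
o,c=shot('wrist',fn); im=c['color']; 
hsv=cv2.cvtColor(im,cv2.COLOR_BGR2HSV)
p=proj(o,c,[[.5565,-.186,.106]])[0] if c0 is None else np.array(c0); print('tcp',o['position'].round(4),'pred',p.round(1))
u,v=p.astype(int); r=32
a=im[v-r:v+r,u-r:u+r]; cv2.imwrite('pics/z'+fn,cv2.resize(a,None,fx=9,fy=9,interpolation=cv2.INTER_CUBIC))
E
python3 bore.py w2.png
```

```text
tcp [ 0.5556 -0.1826  0.1757] pred [320.5 217.2]
```

View pics/zw2.png

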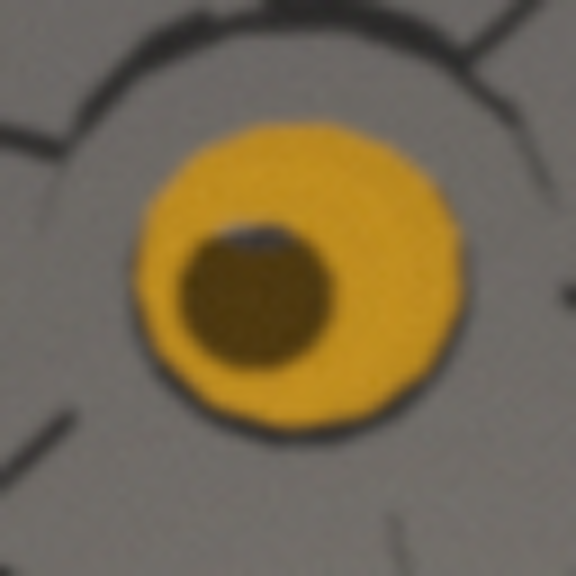

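The zoomed view is clear: the sleeve disc is centred near zoom (300,278), and the hole near (257,295) is offset to the lower left. Next I'll fit both.

```bash
cat > fit.py <<'E'
from h import *
def fit(o,c,guess,zt=None,r=34):
    im=cv2.resize(c['color'],None,fx=4,fy=4,interpolation=cv2.INTER_CUBIC)
    u,v=(np.array(guess)).astype(int); 
    a=im[4*(v-r):4*(v+r),4*(u-r):4*(u+r)]
    h=cv2.cvtColor(a,cv2.COLOR_BGR2HSV)
    sat=(h[...,1]>140).astype(np.uint8)
    bright=((h[...,1]>140)&(h[...,2]>120)).astype(np.uint8)
    n,l,s,ce=cv2.connectedComponentsWithStats(bright); k=1+np.argmax(s[1:,4])
    comp=(l==k).astype(np.uint8)
    cs,hi=cv2.findContours(comp,cv2.RETR_CCOMP,cv2.CHAIN_APPROX_NONE)
    out=max(cs,key=cv2.contourArea); ins=[x for x,hh in zip(cs,hi[0]) if hh[3]>=0]
    res=[]
    for q in [out]+([max(ins,key=cv2.contourArea)] if ins else []):
        e=cv2.fitEllipse(q); cc=(np.array(e[0])+.5)/4-.5+[u-r,v-r]; res.append((cc,np.array(e[1])/4))
    return res
if __name__=='__main__':
    import sys
    o,c=shot('wrist')
    z=float(sys.argv[1]) if len(sys.argv)>1 else .103
    p=proj(o,c,[[.5565,-.186,.106]])[0]
    (s,es),(h,eh)=fit(o,c,p)
    S=onz(o,c,[s],z)[0];H=onz(o,c,[h],z)[0]
    print('px',s.round(2),es.round(1),h.round(2),eh.round(1)); print('sleeve',S.round(4),'hole',H.round(4),'off mm',((H-S)*1e3).round(2))
    f=c['camera_matrix'][0,0]
    print('z est from dia',(campose(o,c)[2,3]), 'depth sleeve', bydepth(o,c,[s+[8,-5]]).round(4),'hub',bydepth(o,c,[s+[0,-22],s+[0,21],s+[-22,0]]).round(4))
    np.save('ray_%d.npy'%round(o['clock']*100),np.array([*ray(o,c,[s,h])],dtype=object),allow_pickle=True)
E
python3 fit.py
python3 -m handwheel '0 0 -40 0 0 0 85;0 0 0 0 0 0 85;0 0 0 0 0 0 85;0 0 0 0 0 0 85' >/dev/null
python3 fit.py
python3 -m handwheel '0 40 40 0 0 0 85;0 0 0 0 0 0 85;0 0 0 0 0 0 85;0 0 0 0 0 0 85' >/dev/null
python3 fit.py
python3 - <<'E'
import numpy as np,glob
for i in (0,1):
    A=np.zeros((3,3));b=np.zeros(3);L=[]
    for f in sorted(glob.glob('ray_*.npy')):
        q=np.load(f,allow_pickle=True);O=np.array(q[0],float);d=np.array(q[1],float)[i] if np.array(q[1]).ndim>1 else np.array(q[1+i],float)
        d=d/np.linalg.norm(d);P=np.eye(3)-np.outer(d,d);A+=P;b+=P@O;L.append((O,P))
    x=np.linalg.solve(A,b);print(x.round(4),[round(np.linalg.norm(P@(x-O))*1e3,2) for O,P in L])
E
```

```text
px [319.34 213.67] [33.1 35.9] [314.52 216.01] [16.4 16.8]
sleeve [ 0.5566 -0.1853  0.103 ] hole [ 0.5532 -0.1871  0.103 ] off mm [-3.48 -1.8   0.  ]
z est from dia 0.320423532121325 depth sleeve [[ 0.5623 -0.181   0.1047]] hub [[ 0.5566 -0.1679  0.1072]
 [ 0.5567 -0.2002  0.1064]
 [ 0.541  -0.1842  0.1068]]
px [319.32 263.35] [29.5 34.3] [314.71 265.17] [14.5 16. ]
sleeve [ 0.5566 -0.1858  0.103 ] hole [ 0.5531 -0.1873  0.103 ] off mm [-3.47 -1.52  0.  ]
z est from dia 0.32008947029522883 depth sleeve [[ 0.5626 -0.1812  0.1039]] hub [[ 0.5565 -0.166   0.1075]
 [ 0.5566 -0.201   0.1073]
 [ 0.5404 -0.1834  0.1078]]
px [271.1  219.71] [32.4 36.1] [266.61 222.14] [16.  17.1]
sleeve [ 0.5564 -0.1854  0.103 ] hole [ 0.5531 -0.1872  0.103 ] off mm [-3.32 -1.86  0.  ]
z est from dia 0.31922055042337455 depth sleeve [[ 0.5623 -0.1815  0.1033]] hub [[ 0.5579 -0.1674  0.1085]
 [ 0.5563 -0.2003  0.1062]
 [ 0.5415 -0.184   0.1071]]
[ 0.5566 -0.1847  0.105 ] [np.float64(0.02), np.float64(0.07), np.float64(0.06)]
[ 0.5532 -0.187   0.1036] [np.float64(0.04), np.float64(0.03), np.float64(0.04)]
```

The triangulated hole is at (0.5532, -0.187), with the sleeve top about 0.1035 high and the residuals small. Now to the rack to measure the drift.

```bash
python3 -m handwheel '-30 0 -20 0 0 0 85;-30 -4 -45 0 0 0 85;-10 -4 -47 0 0 0 85;0 -4 -48 0 0 0 85;0 -4 -48 0 0 0 85;0 -4 -48 0 0 0 85;0 -4 -48 0 0 0 85;0 0 0 0 0 0 85'
python3 - <<'E'
from h import *
need([.572,.1265,.24],0)
o,c=shot('wrist','w3.png')
for t in ['drift_guard','drift_grip','drift','thick_drift']:
    r=cams.recognise('wrist',t); print(t,[(np.round(x['box']).tolist(),round(x['conf'],2)) for x in r[:4]])
E
```

```text
clock: 6.8
position: [0.5645, 0.1308, 0.2432]
ee_rot: [0.497, 0.505, -0.495, 0.503]
ft_force: [0.5, 0.2, -0.2]
grip_width: 1.0
t 6.8 tcp [564.5 130.8 243.2] yaw deg 0.85 F [ 0.5  0.2 -0.2] grip 85.4
 in present tool axes mm [3.2 7.4 4.4] in final axes [3.2 7.5 4.3] rotvec [ 0.015 -0.004  0.   ] deg 0.9
drift_guard [([305.0, 166.0, 43.0, 51.0], 0.75), ([170.0, 122.0, 59.0, 41.0], 0.71)]
drift_grip [([165.0, 119.0, 66.0, 46.0], 0.82), ([308.0, 165.0, 40.0, 52.0], 0.71), ([424.0, 211.0, 96.0, 83.0], 0.3), ([440.0, 49.0, 126.0, 127.0], 0.25)]
drift [([168.0, 120.0, 67.0, 41.0], 0.83), ([307.0, 163.0, 39.0, 49.0], 0.78), ([308.0, 86.0, 38.0, 42.0], 0.23)]
thick_drift [([304.0, 86.0, 44.0, 38.0], 0.62)]
```

View pics/w3.png

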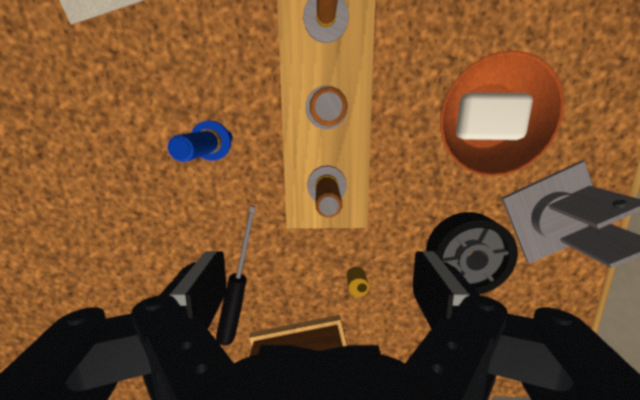

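The target handle top is at (328,204) with its guard at (327,186), and its apparent width of about 27 px fits 22 mm. The middle drift is clearly thicker. I'll measure the target from here and again after dropping lower.

```bash
python3 - <<'E'
from h import *
o,c=shot('wrist'); 
im=c['color'][135:225,285:370]; cv2.imwrite('pics/z3.png',cv2.resize(im,None,fx=6,fy=6,interpolation=cv2.INTER_CUBIC))
print(bydepth(o,c,[(328,204),(318,175),(300,186),(290,180)]).round(4))
E
python3 -m handwheel '30 9 -11 0.01 0 0 85;30 0 0 0 0 0 85;0 0 0 0 0 0 85;0 0 0 0 0 0 85;0 0 0 0 0 0 85' >/dev/null
python3 - <<'E'
from h import *
need([.572,.1265,.2],0)
o,c=shot('wrist','w4.png')
im=c['color'][185:310,260:380]; cv2.imwrite('pics/z4.png',cv2.resize(im,None,fx=5,fy=5,interpolation=cv2.INTER_CUBIC))
E
```

```text
[[0.5761 0.0964 0.0721]
 [0.5658 0.1379 0.1273]
 [0.5474 0.1156 0.0726]
 [0.5374 0.1218 0.0726]]
t 7.6 tcp [576.4 132.2 184.9] yaw deg -0.47 F [-0.6  0.1  0.2] grip 85.2
 in present tool axes mm [-15.1  -4.3   5.7] in final axes [-15.1  -4.4   5.7] rotvec [-0.008 -0.001 -0.002] deg 0.5
```

View pics/z3.png

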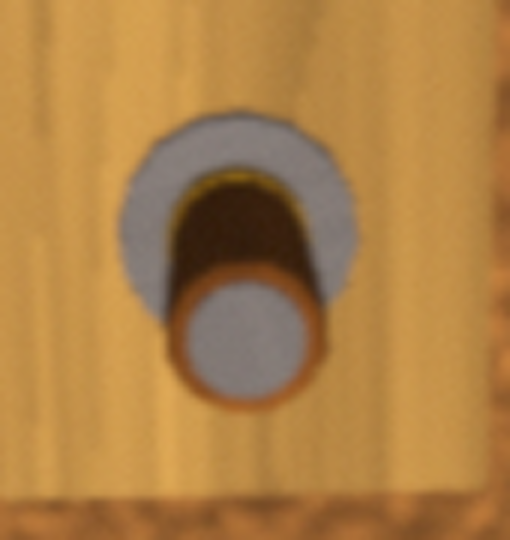

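View pics/w4.png

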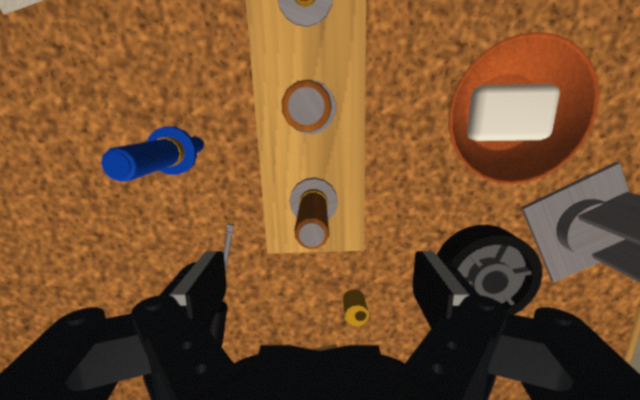

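View pics/z4.png

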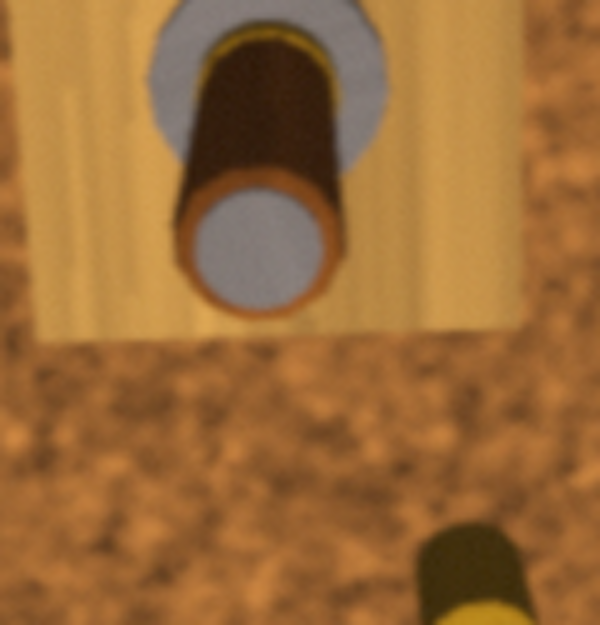

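Run:
```python
from h import *
need([.572,.1265,.2],0)
o,c=shot('wrist')
print('top',onz(o,c,[(312,233.2)],.148),'guard',onz(o,c,[(313.8,201)],.078), bydepth(o,c,[(312,233),(300,205)]))
print('board corners',onz(o,c,[(268,253),(364.5,251)],.072))
```

```text
t 7.65 tcp [576.4 132.4 184.9] yaw deg -0.45 F [ 0.  -0.3 -0.5] grip 84.7
 in present tool axes mm [-15.1  -4.3   5.9] in final axes [-15.1  -4.4   5.9] rotvec [-0.008 -0.001 -0.003] deg 0.5
top [[0.57224137 0.12988269 0.148     ]] guard [[0.57239821 0.130361   0.078     ]] [[0.57231357 0.13116578 0.15090354]
 [0.56231933 0.13343109 0.09950753]]
board corners [[0.53137049 0.08131947 0.072     ]
 [0.6164066  0.08251586 0.072     ]]
```

```bash
python3 -m handwheel '15 -4 3.4 -0.008 0 0 60;25 0 0 0 0 0 60;25 0 0 0 0 0 60;20 0 0 0 0 0 60;14 0 0 0 0 0 60;0 0 0 0 0 0 60;0 0 0 0 0 0 60' 80;  python3 - <<'E'
from h import *
need([.5723,.129,.086],0)
o,c=shot('side','s1.png')
a=c['color'][90:210,220:350]; cv2.imwrite('pics/s1c.png',cv2.resize(a,None,fx=4.5,fy=4.5,interpolation=cv2.INTER_CUBIC))
E
```

```text
clock: 8.4
position: [0.5721, 0.1295, 0.0849]
ee_rot: [0.5, 0.5, -0.499, 0.5]
ft_force: [0.7, 0.1, 0.4]
grip_width: 0.702
t 8.4 tcp [572.1 129.5  84.9] yaw deg 0.05 F [0.7 0.1 0.4] grip 60.0
 in present tool axes mm [-1.1  0.2  0.5] in final axes [-1.1  0.2  0.5] rotvec [ 0.001 -0.    -0.001] deg 0.1
```

View pics/s1c.png

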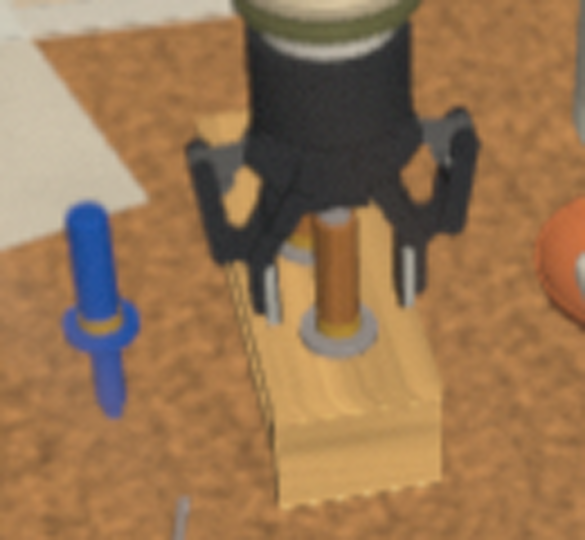

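The side view shows the target handle centred between the open fingers, with the guard clear beneath. Closing now.

```bash
python3 -m handwheel '0 0 0 0 0 0 30;0 0 0 0 0 0 15;0 0 0 0 0 0 15;0 0 0 0 0 0 15;0 0 0 0 0 0 15;0 0 0 0 0 0 15' 100; python3 -m handwheel '-10 0 0 0 0 0 15;-30 0 0 0 0 0 15;-40 0 0 0 0 0 15;-40 0 0 0 0 0 15;0 0 0 0 0 0 15;0 0 0 0 0 0 15;0 0 0 0 0 0 15'
python3 - <<'E'
from h import *
need([.5723,.129,.086],0)
o,c=shot('side','s2.png')
o,c=shot('wrist','w5.png')
E
```

```text
clock: 9.05
position: [0.5719, 0.1295, 0.0848]
ee_rot: [0.5, 0.5, -0.499, 0.5]
ft_force: [-1.5, -1.3, 5.7]
grip_width: 0.234
clock: 9.75
position: [0.5708, 0.1293, 0.203]
ee_rot: [0.499, 0.501, -0.5, 0.5]
ft_force: [0.1, 0.9, -1.9]
grip_width: 0.233
t 9.75 tcp [570.8 129.3 203. ] yaw deg 0.07 F [ 0.1  0.9 -1.9] grip 19.9
 in present tool axes mm [117.    1.7   0.3] in final axes [117.    1.5   0.3] rotvec [0.001 0.    0.002] deg 0.1
```

View pics/s2.png

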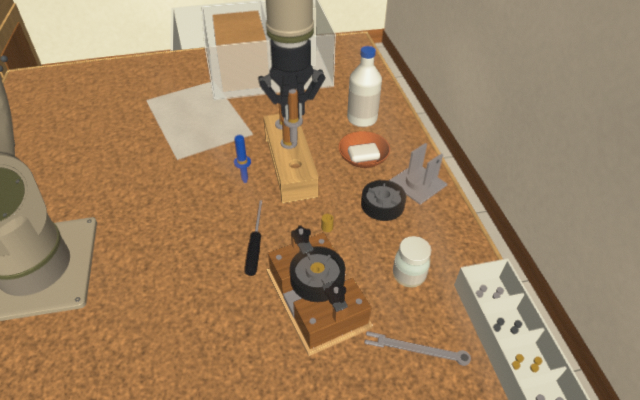

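View pics/w5.png

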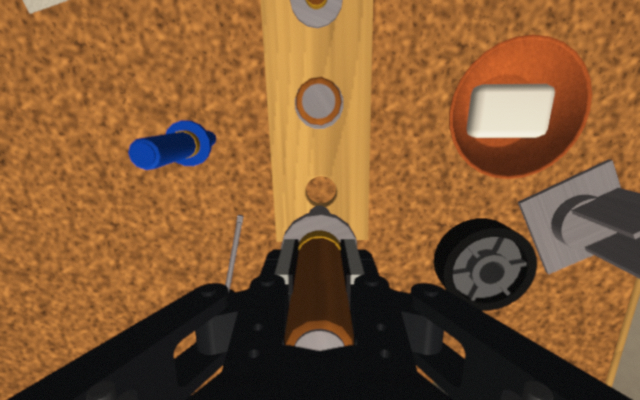

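Run:
```python
from h import *
o,c=shot('wrist','w6.png')
M=R.from_quat(o['ee_rot']).as_matrix()
P=lambda v:o['position']+M@(np.array(v)/1e3)
for z in (-1,0,1): print(z,proj(o,c,[P([73,0,z]),P([13,0,z]),P([7,0,z]),P([-63,0,z])]).round(1).tolist())
a=c['color'][190:350,255:385]; cv2.imwrite('pics/z6.png',cv2.resize(a,None,fx=4.5,fy=4.5 if 0 else 3.7,interpolation=cv2.INTER_CUBIC))
```

```text
-1 [[319.0, 209.8], [319.0, 243.6], [319.0, 248.3], [318.9, 345.4]]
0 [[319.0, 211.1], [319.0, 245.4], [319.0, 250.1], [318.9, 348.1]]
1 [[319.0, 212.4], [319.0, 247.1], [319.0, 251.9], [318.9, 350.9]]
```

View pics/z6.png

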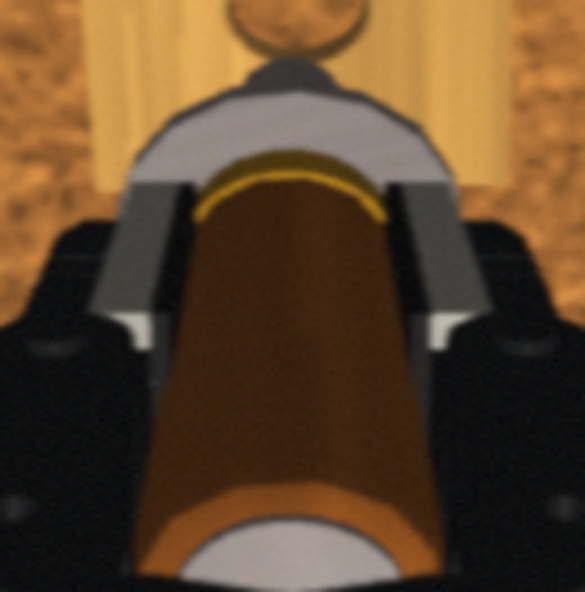

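Run:
```python
from h import *
o,c=shot('wrist')
M=R.from_quat(o['ee_rot']).as_matrix()
th=np.linspace(0,2*np.pi,181)
def circ(x,z,r): return proj(o,c,[o['position']+M@(np.array([x,r*np.cos(t),z+r*np.sin(t)])/1e3) for t in th])
for dx in (-1,0,1):
  for z in (0,1,2):
    f=lambda x,r:circ(x+dx,z,r)
    print(dx,z,'nose min row',min(f(73,4.5)[:,1].min(),f(72.2,5.3)[:,1].min()).round(2),'shoulder',f(63,8.2)[:,1].min().round(2),'guard top',f(7,20)[:,1].min().round(2),'bot',f(13,20)[:,1].min().round(2),'handle base',f(7,11)[:,1].min().round(2),'handle top',f(-63,11)[:,1].min().round(2),'guard halfwidth',np.ptp(f(7,20)[:,0]).round(1))
```

```text
-1 0 nose min row 204.74 shoulder 204.52 guard top 213.96 bot 210.3 handle base 230.92 handle top 318.87 guard halfwidth 77.9
-1 1 nose min row 206.09 shoulder 205.94 guard top 215.87 bot 212.15 handle base 232.77 handle top 321.83 guard halfwidth 77.8
-1 2 nose min row 207.44 shoulder 207.35 guard top 217.77 bot 213.99 handle base 234.62 handle top 324.77 guard halfwidth 77.7
0 0 nose min row 204.34 shoulder 204.1 guard top 213.33 bot 209.71 handle base 230.2 handle top 316.71 guard halfwidth 77.5
0 1 nose min row 205.68 shoulder 205.51 guard top 215.23 bot 211.55 handle base 232.04 handle top 319.65 guard halfwidth 77.3
0 2 nose min row 207.03 shoulder 206.92 guard top 217.12 bot 213.38 handle base 233.87 handle top 322.56 guard halfwidth 77.2
1 0 nose min row 203.94 shoulder 203.69 guard top 212.71 bot 209.13 handle base 229.48 handle top 314.6 guard halfwidth 77.0
1 1 nose min row 205.28 shoulder 205.09 guard top 214.6 bot 210.96 handle base 231.32 handle top 317.51 guard halfwidth 76.9
1 2 nose min row 206.62 shoulder 206.49 guard top 216.48 bot 212.79 handle base 233.14 handle top 320.4 guard halfwidth 76.8
```

The shank and guard silhouettes put the drift vertical, with its axis about 1.1 mm toward tool +z of the TCP. The nose is therefore aimed at the hole with TCP ≈ (0.5531, -0.1859). Traversing high.

```bash
python3 -m handwheel '-12 -1 25 0 0 0 15;0 -2.5 45 0 0 0 15;0 -2.5 45 0 0 0 15;0 -2.5 45 0 0 0 15;0 -2.5 45 0 0 0 15;0 -2.5 45 0 0 0 15;0 -2.5 40 0 0 0 15;0 -2 25 0 0 0 15' 100;python3 -m handwheel '0 0 0 0 0 0 15;0 0 0 0 0 0 15;0 0 0 0 0 0 15'
python3 - <<'E'
from h import *
need([.5531,-.1859,.193],0)
E
```

```text
clock: 10.75
position: [0.5526, -0.1894, 0.2157]
ee_rot: [-0.5, -0.499, 0.501, -0.499]
ft_force: [0.3, -0.7, -1.4]
grip_width: 0.237
clock: 11.05
position: [0.554, -0.1842, 0.2155]
ee_rot: [0.499, 0.501, -0.499, 0.5]
ft_force: [-0.4, 0.6, -1.5]
grip_width: 0.235
t 11.05 tcp [ 554.  -184.2  215.5] yaw deg 0.15 F [-0.4  0.6 -1.5] grip 20.1
 in present tool axes mm [22.5 -0.9  1.7] in final axes [22.5 -0.9  1.7] rotvec [ 0.003 -0.001  0.001] deg 0.2
```

```bash
python3 -m handwheel '10 -0.9 1.7 0.002 0 0 15;12 0 0 0 0 0 15;0 0 0 0 0 0 15;0 0 0 0 0 0 15;0 0 0 0 0 0 15'
python3 - <<'E'
from h import *
need([.5531,-.1859,.181],0)
o,c=shot('wrist','w7.png')
a=c['color'][150:350,235:405]; cv2.imwrite('pics/z7.png',cv2.resize(a,None,fx=3,fy=3,interpolation=cv2.INTER_CUBIC))
o,c=shot('side','s7.png')
a=c['color'][150:330,240:400]; cv2.imwrite('pics/zs7.png',cv2.resize(a,None,fx=3.3,fy=3.3,interpolation=cv2.INTER_CUBIC))
need([.5531,-.1859,.181],0)
E
```

```text
clock: 11.55
position: [0.5531, -0.1873, 0.1941]
ee_rot: [0.5, 0.5, -0.5, 0.5]
ft_force: [-0.5, -1.1, -1.6]
grip_width: 0.23
t 11.55 tcp [ 553.1 -187.3  194.1] yaw deg -0.05 F [-0.5 -1.1 -1.6] grip 19.6
 in present tool axes mm [13.1  0.  -1.4] in final axes [13.1  0.  -1.4] rotvec [-0.001  0.    -0.   ] deg 0.0
t 11.65 tcp [ 553.1 -187.4  194.3] yaw deg -0.05 F [-0.4 -0.8 -1.6] grip 20.1
 in present tool axes mm [13.3 -0.  -1.5] in final axes [13.3 -0.  -1.5] rotvec [-0.001  0.    -0.001] deg 0.1
```

View pics/z7.png

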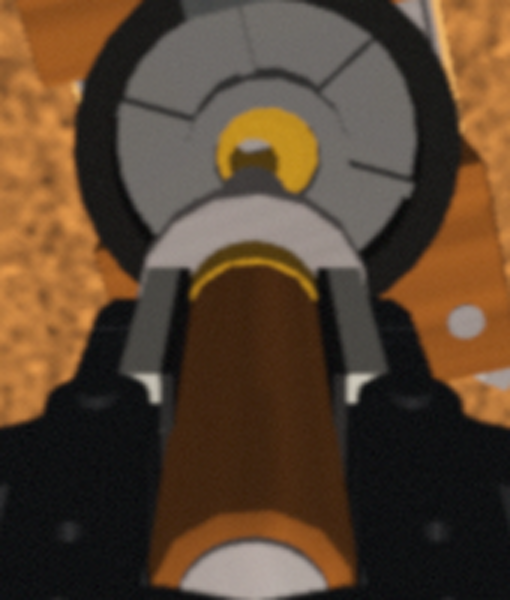

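View pics/zs7.png

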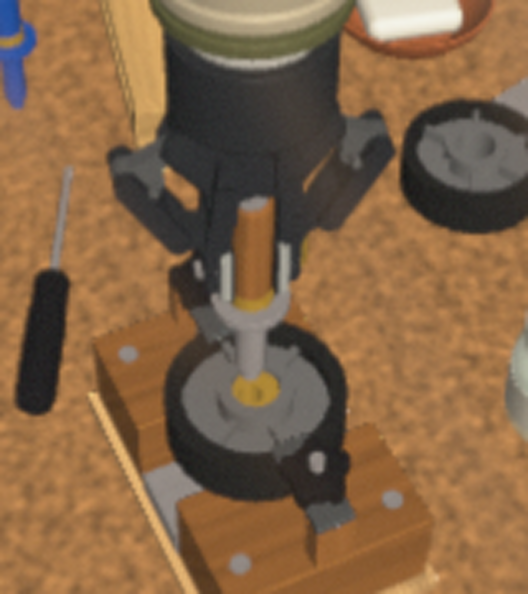

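The wrist view shows the nose lined up laterally with the hole (zoom x≈254 for both). The side view shows the nose above the brass. The TCP is 1.5 mm too far in -y, so I'll correct that and come down to just above the sleeve.

```bash
python3 -m handwheel '5 0 -1.5 0 0 0 15;5 0 0 0 0 0 15;2.5 0 0 0 0 0 15;0 0 0 0 0 0 15;0 0 0 0 0 0 15'
python3 - <<'E'
from h import *
need([.5531,-.1859,.1765],0)
E
```

```text
clock: 12.15
position: [0.5529, -0.1859, 0.1814]
ee_rot: [-0.5, -0.5, 0.5, -0.5]
ft_force: [0.2, 0.4, -2.6]
grip_width: 0.239
t 12.15 tcp [ 552.9 -185.9  181.4] yaw deg -0.07 F [ 0.2  0.4 -2.6] grip 20.4
 in present tool axes mm [ 4.9  0.2 -0. ] in final axes [ 4.9  0.2 -0. ] rotvec [-0.001 -0.     0.   ] deg 0.1
```

```bash
python3 -m handwheel '1 0 0 0 0 0 15;1 0 0 0 0 0 15;0 0 0 0 0 0 15'; python3 -m handwheel '1 0 0 0 0 0 15;0 0 0 0 0 0 15';python3 -m handwheel '0.7 0 0 0 0 0 15;0 0 0 0 0 0 15'
```

```text
clock: 12.45
position: [0.5529, -0.1858, 0.1793]
ee_rot: [0.5, 0.5, -0.5, 0.5]
ft_force: [0.5, 0.1, -2.0]
grip_width: 0.237
clock: 12.65
position: [0.5529, -0.1858, 0.1783]
ee_rot: [-0.5, -0.5, 0.5, -0.5]
ft_force: [-0.5, 0.2, -1.9]
grip_width: 0.234
clock: 12.85
position: [0.5529, -0.1858, 0.1776]
ee_rot: [-0.5, -0.5, 0.5, -0.5]
ft_force: [-0.2, -0.5, -1.7]
grip_width: 0.237
```

```bash
python3 -m handwheel '0.6 0 0 0 0 0 15;0 0 0 0 0 0 15';python3 -c "
from h import *
need([.5531,-.1859,.1765],0)"
```

```text
clock: 13.05
position: [0.5529, -0.1858, 0.177]
ee_rot: [-0.5, -0.5, 0.5, -0.5]
ft_force: [-0.6, -0.8, -1.7]
grip_width: 0.24
t 13.05 tcp [ 552.9 -185.8  177. ] yaw deg -0.06 F [-0.6 -0.8 -1.7] grip 20.5
 in present tool axes mm [0.5 0.2 0.1] in final axes [0.5 0.2 0.1] rotvec [-0.001 -0.     0.   ] deg 0.1
```

```bash
python3 -m handwheel '0.6 0.1 0 0 0 0 15;0 0 0 0 0 0 15'|grep -E 'pos|force';python3 -m handwheel '0.6 0 0 0 0 0 15;0 0 0 0 0 0 15'|grep -E 'pos|force'
```

```text
position: [0.553, -0.1858, 0.1765]
ft_force: [0.3, -0.9, -2.1]
position: [0.5529, -0.1858, 0.1758]
ft_force: [0.5, 0.0, -2.1]
```

```bash
python3 -m handwheel '0.6 0 0 0 0 0 15;0 0 0 0 0 0 15'|grep -E 'pos|force'
```

```text
position: [0.553, -0.1858, 0.1752]
ft_force: [0.0, 0.1, -1.1]
```

```bash
python3 -m handwheel '0.6 0 0 0 0 0 15;0 0 0 0 0 0 15'|grep -E 'pos|force'
```

```text
position: [0.553, -0.1858, 0.1746]
ft_force: [-0.1, -0.3, -1.5]
```

```bash
python3 -m handwheel '0.7 0 0 0 0 0 15;0 0 0 0 0 0 15'|grep -E 'pos|force'
```

```text
position: [0.553, -0.1858, 0.1739]
ft_force: [-0.4, 0.6, -1.6]
```

```bash
python3 -m handwheel '0.7 0 0 0 0 0 15;0 0 0 0 0 0 15'|grep -E 'pos|force'
```

```text
position: [0.553, -0.1858, 0.1733]
ft_force: [-1.0, -0.3, -1.8]
```

```bash
python3 -m handwheel '0.7 0 0 0 0 0 15;0 0 0 0 0 0 15'|grep -E 'pos|force'
python3 - <<'E'
from h import *
o,c=shot('side','s8.png')
a=c['color'][180:310,250:370]; cv2.imwrite('pics/zs8.png',cv2.resize(a,None,fx=4.5,fy=4.5,interpolation=cv2.INTER_CUBIC))
o,c=shot('wrist','w8.png')
a=c['color'][150:270,235:405]; cv2.imwrite('pics/z8.png',cv2.resize(a,None,fx=4,fy=4,interpolation=cv2.INTER_CUBIC))
E
```

```text
position: [0.553, -0.1858, 0.1725]
ft_force: [0.6, -1.0, -1.6]
```

View pics/zs8.png

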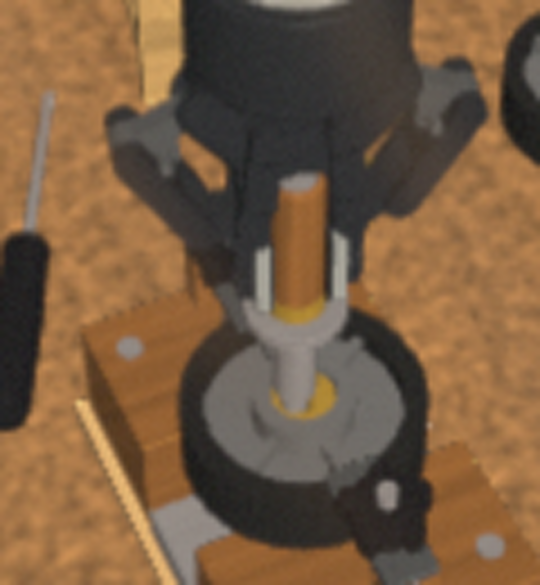

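View pics/z8.png

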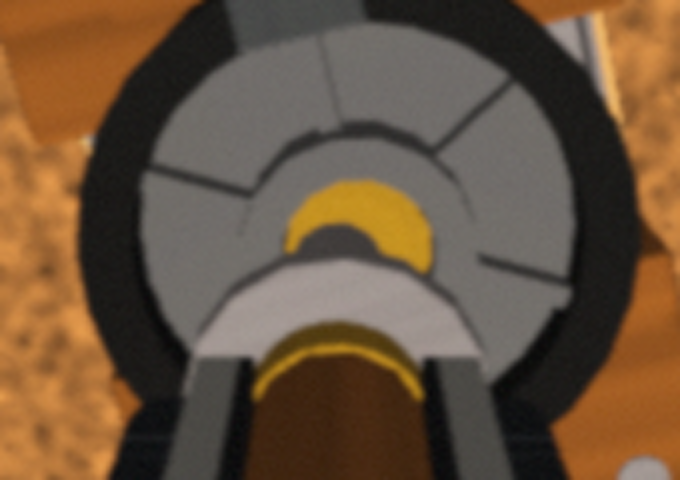

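The side view shows the nose entering the brass hole. Tip height is about 0.0995, below the sleeve top, with no contact force. I'll continue down gently to the shoulder.

```bash
python3 -m handwheel '1 0 0 0 0 0 15;0 0 0 0 0 0 15'|grep -E 'pos|force';python3 -m handwheel '1 0 0 0 0 0 15;0 0 0 0 0 0 15'|grep -E 'pos|force'
```

```text
position: [0.553, -0.1858, 0.1715]
ft_force: [0.0, 0.3, -1.5]
position: [0.5529, -0.1858, 0.1705]
ft_force: [-0.4, -0.6, -1.3]
```

```bash
python3 -m handwheel '1 0 0 0 0 0 15;0 0 0 0 0 0 15'|grep -E 'pos|force';python3 -m handwheel '1 0 0 0 0 0 15;0 0 0 0 0 0 15'|grep -E 'pos|force'
```

```text
position: [0.553, -0.1858, 0.1695]
ft_force: [-0.0, 0.3, -0.9]
position: [0.5529, -0.1858, 0.1685]
ft_force: [-1.0, 0.2, -2.0]
```

```bash
python3 -m handwheel '1 0 0 0 0 0 15;0 0 0 0 0 0 15'|grep -E 'pos|force'
```

```text
position: [0.5529, -0.1858, 0.1675]
ft_force: [-0.4, -0.8, -1.8]
```

```bash
python3 -m handwheel '1 0 0 0 0 0 15;0 0 0 0 0 0 15'|grep -E 'pos|force'
```

```text
position: [0.5529, -0.1858, 0.1665]
ft_force: [0.1, -0.0, -1.4]
```

```bash
python3 -m handwheel '1 0 0 0 0 0 15;0 0 0 0 0 0 15'|grep -E 'pos|force'
```

```text
position: [0.553, -0.1858, 0.1655]
ft_force: [-0.4, -0.5, -1.6]
```

```bash
python3 -m handwheel '1 0 0 0 0 0 15;0 0 0 0 0 0 15'|grep -E 'pos|force'
```

```text
position: [0.5532, -0.1859, 0.1653]
ft_force: [-2.3, 0.0, 3.8]
```

```bash
python3 -m handwheel '1 0 0 0 0 0 15;0 0 0 0 0 0 15'
```

```text
clock: 16.35
position: [0.5534, -0.1861, 0.1651]
ee_rot: [0.501, 0.499, -0.5, 0.5]
ft_force: [-5.1, 1.4, 12.6]
grip_width: 0.231
```

```bash
python3 -c "
from h import *
need([.5530,-.1858,.1651],0); print(st()['torque'])"; python3 -m handwheel '0.6 -0.5 0 0 0 0 15;0 0 0 0 0 0 15'; python3 -c "
from h import *
need([.5530,-.1858,.1651],0); print(st()['torque'])"
```

```text
t 16.35 tcp [ 553.4 -186.1  165.1] yaw deg -0.07 F [-5.1  1.4 12.6] grip 19.7
 in present tool axes mm [-0.  -0.4 -0.3] in final axes [-0.  -0.4 -0.3] rotvec [-0.001 -0.    -0.001] deg 0.1
[0.37790346 1.12751301 0.02006802]
clock: 16.55
position: [0.5533, -0.186, 0.165]
ee_rot: [0.501, 0.499, -0.5, 0.5]
ft_force: [-4.0, 1.0, 13.8]
grip_width: 0.23
t 16.55 tcp [ 553.3 -186.   165. ] yaw deg -0.06 F [-4.   1.  13.8] grip 19.6
 in present tool axes mm [-0.1 -0.3 -0.2] in final axes [-0.1 -0.3 -0.2] rotvec [-0.001 -0.    -0.003] deg 0.2
[0.50015423 1.09137594 0.02133826]
```

```bash
python3 -m handwheel '0.6 -0.3 0 0 0 0 15;0 0 0 0 0 0 15'|grep -E 'pos|force';python3 -m handwheel '0.6 0 0 0 0 0 15;0 0 0 0 0 0 15'|grep -E 'pos|force'
```

```text
position: [0.5532, -0.1862, 0.1647]
ft_force: [-3.3, 1.9, 16.3]
position: [0.5532, -0.1862, 0.164]
ft_force: [-3.5, 1.0, 16.8]
```

```bash
python3 -m handwheel '1 -0.2 0 0 0 0 15;1 0 0 0 0 0 15;1 0 0 0 0 0 15;0 0 0 0 0 0 15'|grep -E 'pos|force'
```

```text
position: [0.5531, -0.1861, 0.1609]
ft_force: [-3.8, 1.5, 15.1]
```

```bash
python3 -m handwheel '1.2 0 0 0 0 0 15;1.2 0 0 0 0 0 15;1.2 0 0 0 0 0 15;1.2 0 0 0 0 0 15'|grep -E 'pos|force|grip'; python3 -c "
from h import *
need([.5530,-.1858,.1651],0); print(st()['torque'])"
```

```text
position: [0.5531, -0.1861, 0.1562]
ft_force: [-4.8, 0.9, 16.0]
grip_width: 0.232
t 17.75 tcp [ 553.1 -186.1  156.2] yaw deg -0.05 F [-4.8  0.9 16. ] grip 19.8
 in present tool axes mm [-8.9 -0.  -0.3] in final axes [-8.9 -0.1 -0.3] rotvec [-0.001 -0.    -0.003] deg 0.2
[0.50940739 1.18266404 0.03652109]
```

```bash
python3 -m handwheel '1.2 -0.1 0 0 0 0 15;1.2 0 0 0 0 0 15;1.2 0 0 0 0 0 15;1.2 0 0 0 0 0 15'|grep -E 'pos|force|grip'
python3 - <<'E'
from h import *
o,c=shot('wrist','w9.png')
a=c['color'][150:330,235:405]; cv2.imwrite('pics/z9.png',cv2.resize(a,None,fx=3,fy=3,interpolation=cv2.INTER_CUBIC))
o,c=shot('side','s9.png')
a=c['color'][180:310,250:370]; cv2.imwrite('pics/zs9.png',cv2.resize(a,None,fx=4.5,fy=4.5,interpolation=cv2.INTER_CUBIC))
E
```

```text
position: [0.5531, -0.1862, 0.1515]
ft_force: [-4.0, 1.5, 17.6]
grip_width: 0.236
```

View pics/z9.png

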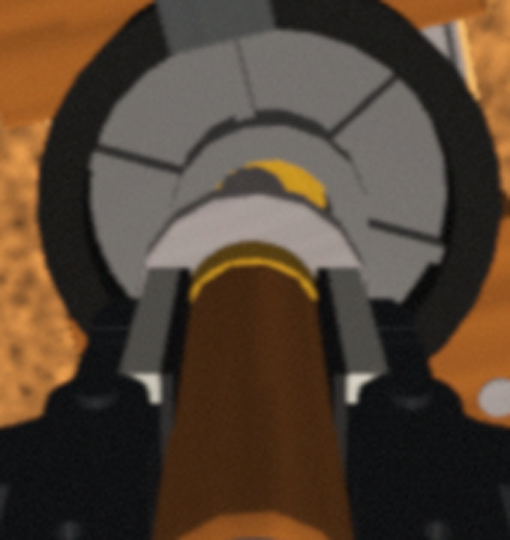

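View pics/zs9.png

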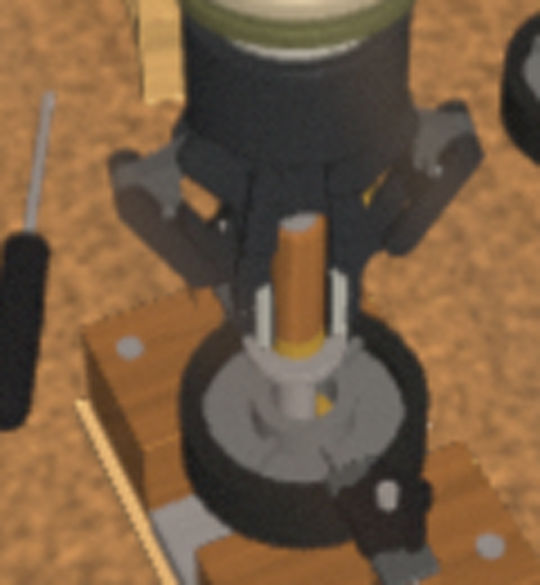

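The wrist and side views show the sleeve sinking under the shoulder, with the shank clear of the bore wall and no slip in the grip (guard and handle look unchanged against the pads). I'll keep pressing.

```bash
python3 -m handwheel '1.2 0 0 0 0 0 15;1.2 0 0 0 0 0 15;1.2 0 0 0 0 0 15;1.2 0 0 0 0 0 15'|grep -E 'pos|force|grip'
```

```text
position: [0.5531, -0.1861, 0.1468]
ft_force: [-4.9, 1.4, 18.2]
grip_width: 0.23
```

```bash
python3 -m handwheel '1.2 0 0 0 0 0 15;1.2 0 0 0 0 0 15;1.2 0 0 0 0 0 15;1.2 0 0 0 0 0 15'|grep -E 'pos|force|grip'
```

```text
position: [0.5531, -0.1861, 0.1419]
ft_force: [-3.2, 2.0, 15.6]
grip_width: 0.234
```

```bash
python3 -m handwheel '1 0 0 0 0 0 15;1 0 0 0 0 0 15;1 0 0 0 0 0 15'|grep -E 'pos|force|grip'
```

```text
position: [0.553, -0.1861, 0.1387]
ft_force: [-3.5, 2.0, 12.7]
grip_width: 0.232
```

```bash
python3 -m handwheel '1 0 0 0 0 0 15;1 0 0 0 0 0 15;0 0 0 0 0 0 15'|grep -E 'pos|force|grip'
```

```text
position: [0.5519, -0.1857, 0.1343]
ft_force: [1.1, -0.1, -1.1]
grip_width: 0.238
```

```bash
python3 -m handwheel '1 0 0 0 0 0 15;1 0 0 0 0 0 15;0 0 0 0 0 0 15'|grep -E 'pos|force|grip'
```

```text
position: [0.5519, -0.1858, 0.1324]
ft_force: [-0.2, 0.3, -1.2]
grip_width: 0.231
```

```bash
python3 -m handwheel '1 0 0 0 0 0 15;0.5 0 0 0 0 0 15;0 0 0 0 0 0 15'|grep -E 'pos|force|grip'
```

```text
position: [0.5519, -0.1858, 0.131]
ft_force: [0.1, -0.3, -2.1]
grip_width: 0.234
```

The grip has released and the force is back to just the drift's weight. I'll re-centre x and go a little deeper so the sleeve clears the underside, then look.

```bash
python3 -m handwheel '0.5 0.6 0 0 0 0 15;1 0.5 0 0 0 0 15;0.5 0 0 0 0 0 15;0 0 0 0 0 0 15;0 0 0 0 0 0 15'
python3 - <<'E'
from h import *
o,c=shot('side','s10.png')
a=c['color'][200:350,240:400]; cv2.imwrite('pics/zs10.png',cv2.resize(a,None,fx=4,fy=4,interpolation=cv2.INTER_CUBIC))
F=[]
o,c=shot('top','t10.png')
a=c['color'][180:280,340:460]; cv2.imwrite('pics/zt10.png',cv2.resize(a,None,fx=5,fy=5,interpolation=cv2.INTER_CUBIC))
for i in range(4): F.append(st()['ft_force'][2]); cams.camera('side')
print(F)
E
```

```text
clock: 20.75
position: [0.553, -0.1859, 0.1291]
ee_rot: [-0.5, -0.5, 0.5, -0.5]
ft_force: [-0.9, 0.1, -1.1]
grip_width: 0.235
[np.float64(-1.3077326158709717), np.float64(-1.733313425001952), np.float64(-1.577323154829883), np.float64(-2.229918536422241)]
```

View pics/zs10.png

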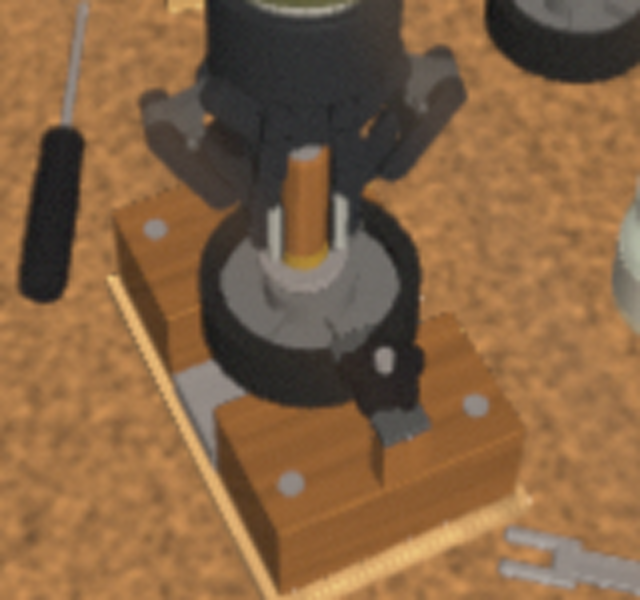

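View pics/zt10.png

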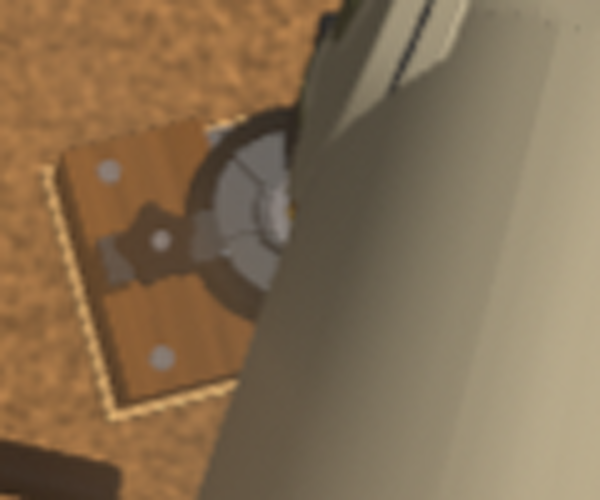

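The sleeve isn't visible from these angles, but the wrist force (about -1.6 N) matches the drift's weight alone, so nothing hangs on the nose. I'll withdraw straight up and look down the bore.

```bash
python3 -m handwheel '-2 0 0 0 0 0 15;-3 0 0 0 0 0 15;-5 0 0 0 0 0 15;-5 0 0 0 0 0 15'|grep -E 'pos|force|grip'; python3 -m handwheel '-10 0 0 0 0 0 15;-10 0 0 0 0 0 15;-10 0 0 0 0 0 15;-10 0 0 0 0 0 15;-10 0 0 0 0 0 15;-20 0 0 0 0 0 15;0 0 0 0 0 0 15;0 0 0 0 0 0 15'
python3 - <<'E'
from h import *
need([.553,-.186,.215],0)
o,c=shot('wrist','w11.png')
a=c['color'][100:340,200:440]; cv2.imwrite('pics/z11.png',cv2.resize(a,None,fx=2.5,fy=2.5,interpolation=cv2.INTER_CUBIC))
o,c=shot('side','s11.png')
a=c['color'][200:350,240:400]; cv2.imwrite('pics/zs11.png',cv2.resize(a,None,fx=4,fy=4,interpolation=cv2.INTER_CUBIC))
E
```

```text
position: [0.5531, -0.1859, 0.1447]
ft_force: [0.1, 0.6, -1.9]
grip_width: 0.234
clock: 22.25
position: [0.5531, -0.1858, 0.2142]
ee_rot: [0.5, 0.5, -0.5, 0.5]
ft_force: [0.2, 0.7, -2.0]
grip_width: 0.234
t 22.25 tcp [ 553.1 -185.8  214.2] yaw deg -0.05 F [ 0.2  0.7 -2. ] grip 20.0
 in present tool axes mm [-0.8 -0.1  0.2] in final axes [-0.8 -0.1  0.2] rotvec [-0.001 -0.    -0.001] deg 0.1
```

View pics/z11.png

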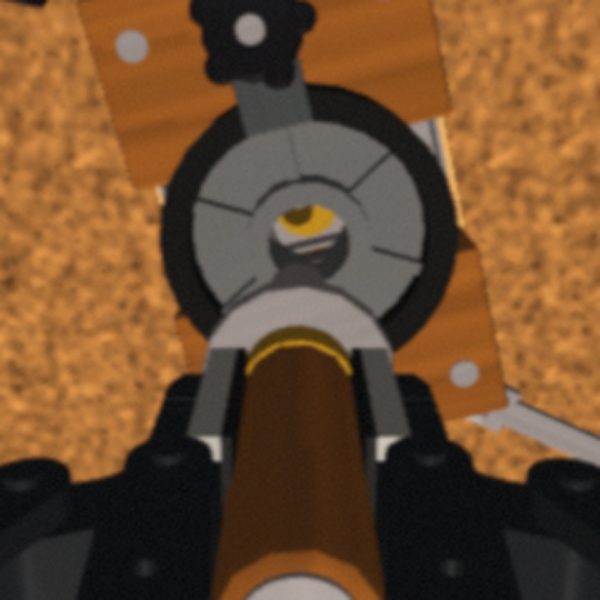

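View pics/zs11.png

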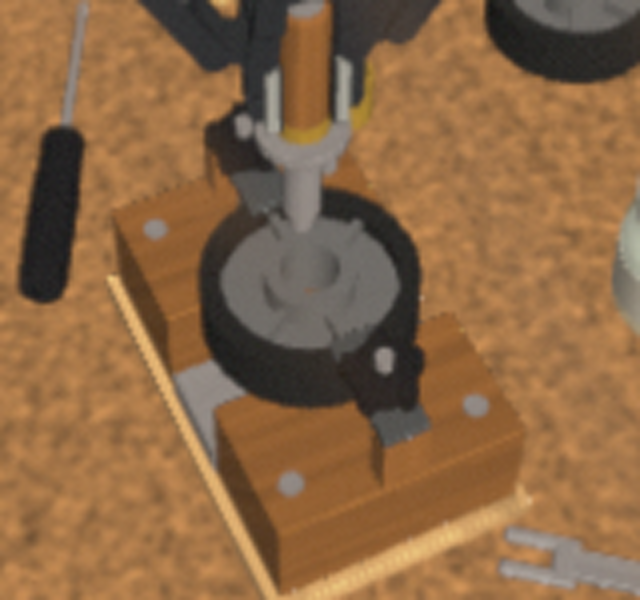

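The bore is empty: through it, the sleeve (brass, with its hole) shows lying below in the tin at zoom (305,218). Now back to the rack's slot.

```bash
python3 -m handwheel '0 1 -25 0 0 0 15;0 2.5 -45 0 0 0 15;0 2.5 -45 0 0 0 15;0 2.5 -45 0 0 0 15;0 2.5 -45 0 0 0 15;0 2.5 -45 0 0 0 15;0 2.5 -40 0 0 0 15;0 2.5 -24 0 0 0 15' 100;python3 -m handwheel '0 0 0 0 0 0 15;0 0 0 0 0 0 15;0 0 0 0 0 0 15;0 0 0 0 0 0 15'
python3 - <<'E'
from h import *
need([.5719,.1295,.165],0)
o,c=shot('wrist','w12.png')
a=c['color'][150:330,235:405]; cv2.imwrite('pics/z12.png',cv2.resize(a,None,fx=3.3,fy=3.3,interpolation=cv2.INTER_CUBIC))
E
```

```text
clock: 23.15
position: [0.5709, 0.1323, 0.213]
ee_rot: [0.499, 0.501, -0.5, 0.5]
ft_force: [0.6, 0.1, -2.3]
grip_width: 0.238
clock: 23.55
position: [0.5718, 0.1267, 0.2141]
ee_rot: [-0.501, -0.499, 0.501, -0.499]
ft_force: [-0.7, -0.1, -2.3]
grip_width: 0.235
t 23.55 tcp [571.8 126.7 214.1] yaw deg -0.18 F [-0.7 -0.1 -2.3] grip 20.1
 in present tool axes mm [49.1  0.1 -2.8] in final axes [49.1  0.1 -2.8] rotvec [-0.003  0.     0.   ] deg 0.2
```

View pics/z12.png

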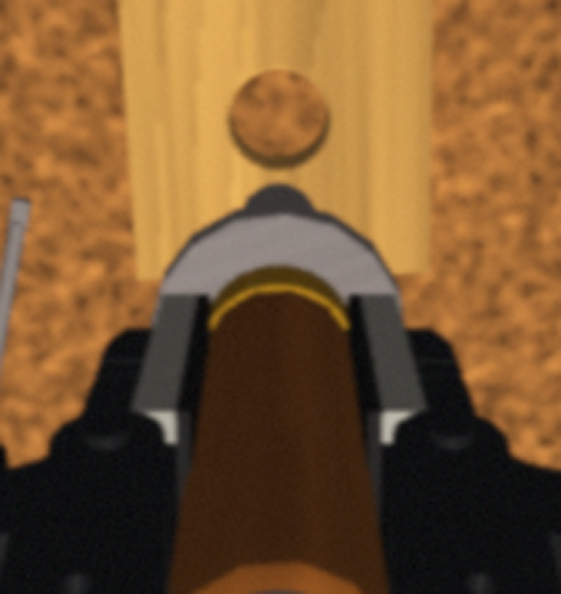

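Run:
```python
from h import *
o,c=shot('wrist'); print(o['position'].round(4)); print(onz(o,c,[(319.3,185.5)],.072).round(4))
```

```text
[0.5719 0.1269 0.2141]
[[0.5721 0.1296 0.072 ]]
```

The empty hole is at (0.572, 0.1296). I'll shift 3 mm in +y and lower.

```bash
python3 -m handwheel '0 0 -3.2 0.003 0 0 15;20 0 0 0 0 0 15;20 0 0 0 0 0 15;9 0 0 0 0 0 15;0 0 0 0 0 0 15;0 0 0 0 0 0 15;0 0 0 0 0 0 15'
python3 - <<'E'
from h import *
need([.572,.13,.1],0)
o,c=shot('side','s13.png')
a=c['color'][90:210,220:350]; cv2.imwrite('pics/zs13.png',cv2.resize(a,None,fx=4.5,fy=4.5,interpolation=cv2.INTER_CUBIC))
E
```

```text
clock: 24.35
position: [0.5724, 0.1314, 0.1662]
ee_rot: [0.502, 0.499, -0.501, 0.499]
ft_force: [-0.2, -0.7, -2.0]
grip_width: 0.237
t 24.35 tcp [572.4 131.4 166.2] yaw deg -0.24 F [-0.2 -0.7 -2. ] grip 20.3
 in present tool axes mm [66.2 -0.5  1.5] in final axes [66.2 -0.4  1.4] rotvec [-0.004 -0.001 -0.001] deg 0.3
```

View pics/zs13.png

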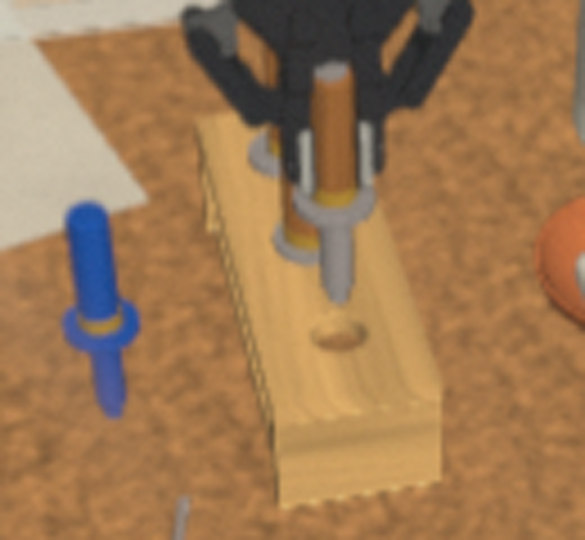

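The side view shows the nose right above the empty hole. Lowering into it.

```bash
python3 -m handwheel '10 -0.4 1.4 0 0 0 15;15 0 0 0 0 0 15;15 0 0 0 0 0 15;15 0 0 0 0 0 15;6 0 0 0 0 0 15;0 0 0 0 0 0 15;0 0 0 0 0 0 15'; python3 -m handwheel '10 0 0 0 0 0 15;5 0 0 0 0 0 15;2.5 0 0 0 0 0 15;0 0 0 0 0 0 15;0 0 0 0 0 0 15'
```

```text
clock: 25.1
position: [0.5717, 0.13, 0.1044]
ee_rot: [0.501, 0.499, -0.501, 0.499]
ft_force: [0.8, 0.8, -0.8]
grip_width: 0.233
clock: 25.6
position: [0.5715, 0.1299, 0.0867]
ee_rot: [0.501, 0.499, -0.501, 0.499]
ft_force: [0.3, 0.6, -1.9]
grip_width: 0.233
```

```bash
python3 -m handwheel '1 0 0 0 0 0 15;0 0 0 0 0 0 15'|grep -E 'pos|force'; python3 -m handwheel '0.6 0 0 0 0 0 15;0 0 0 0 0 0 15'|grep -E 'pos|force'
```

```text
position: [0.5715, 0.13, 0.0857]
ft_force: [0.0, 0.0, -1.0]
position: [0.5714, 0.13, 0.085]
ft_force: [0.4, 0.5, -1.9]
```

```bash
python3 -m handwheel '0.4 0 0 0 0 0 15;0 0 0 0 0 0 15'|grep -E 'pos|force'
```

```text
position: [0.5714, 0.1299, 0.0849]
ft_force: [-2.0, -0.8, 1.6]
```

```bash
python3 -m handwheel '0.4 0 0 0 0 0 15;0 0 0 0 0 0 15'|grep -E 'pos|force'
```

```text
position: [0.5715, 0.1299, 0.0849]
ft_force: [-3.9, -0.7, 6.4]
```

The guard is seated: contact came at z 0.0849, the same as at pick-up. Easing off and opening.

```bash
python3 -m handwheel '-0.5 0 0 0 0 0 15;0 0 0 0 0 0 24;0 0 0 0 0 0 35;0 0 0 0 0 0 50;0 0 0 0 0 0 60;0 0 0 0 0 0 60;0 0 0 0 0 0 60' 30; python3 -m handwheel '-10 0 0 0 0 0 60;-20 0 0 0 0 0 60;-30 0 0 0 0 0 60;-40 0 0 0 0 0 60;-20 0 0 0 0 0 60;0 0 40 0 0 0 60;0 0 40 0 0 0 60;0 0 0 0 0 0 60'
python3 - <<'E'
from h import *
o,c=shot('wrist','w14.png')
o,c=shot('side','s14.png')
E
```

```text
clock: 27.1
position: [0.5714, 0.13, 0.0847]
ee_rot: [0.501, 0.499, -0.501, 0.499]
ft_force: [0.5, -0.7, 0.0]
grip_width: 0.702
clock: 27.9
position: [0.5713, 0.043, 0.2062]
ee_rot: [0.503, 0.496, -0.503, 0.498]
ft_force: [-0.5, 0.4, 0.2]
grip_width: 0.696
```

View pics/s14.png

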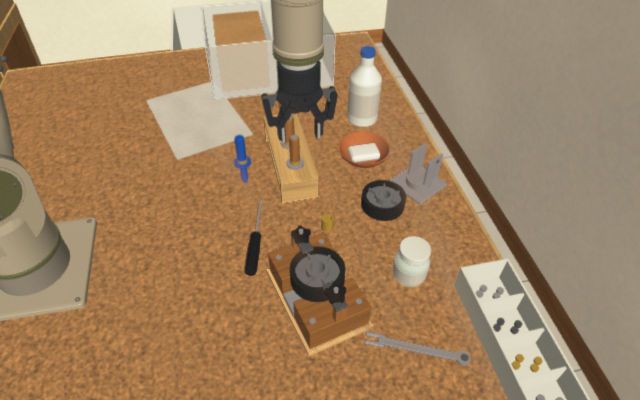

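View pics/w14.png

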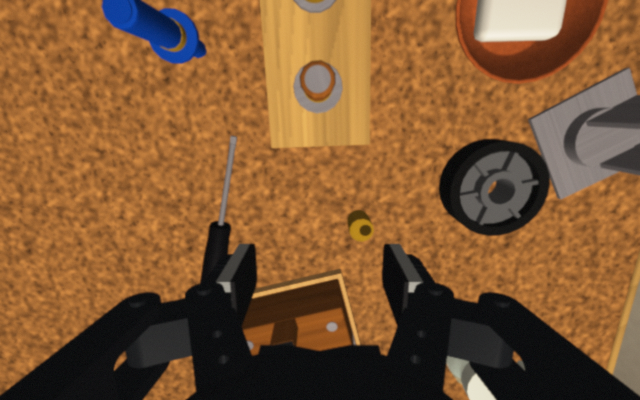

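The drift hangs upright in its hole at (318,85) in the wrist view, with nothing else disturbed. As a last check, I'll look down the bore.

```bash
python3 -m handwheel '0 -2 40 0 0 0 60;0 -4 45 0 0 0 60;0 -4 45 0 0 0 60;0 -4 45 0 0 0 60;0 -4 40 0 0 0 60;0 0 10 0 0 0 60;0 0 0 0 0 0 60;0 0 0 0 0 0 60'
python3 - <<'E'
from h import *
o,c=shot('wrist','w15.png')
a=c['color'][60:320,180:460]; cv2.imwrite('pics/z15.png',cv2.resize(a,None,fx=2.3,fy=2.3,interpolation=cv2.INTER_CUBIC))
o,c=shot('top','t15.png')
E
```

```text
clock: 28.8
position: [0.5529, -0.1726, 0.2046]
ee_rot: [0.501, 0.5, -0.5, 0.499]
ft_force: [1.6, 0.2, -0.2]
grip_width: 0.707
```

View pics/z15.png

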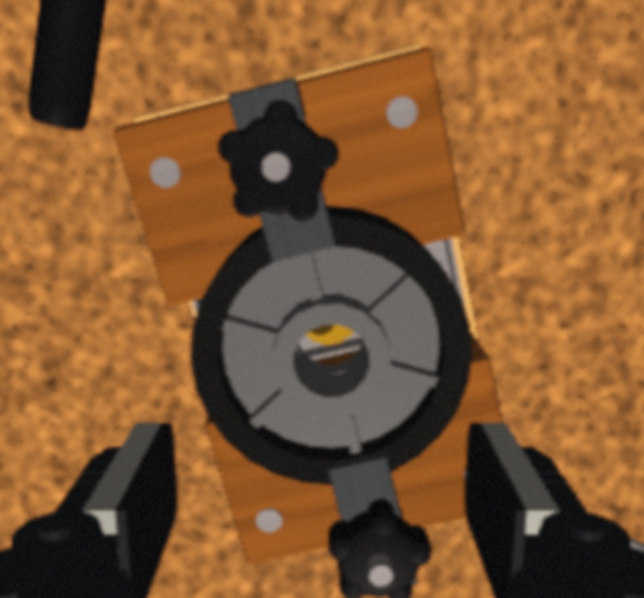

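View pics/t15.png

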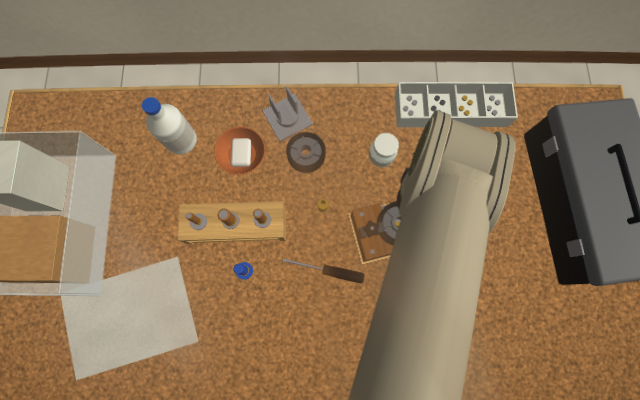

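The bore is clear, with the sleeve down in the tin below it. All three drifts hang in the rack and the rest of the scene is unchanged. The robot touches nothing, so I'm handing in.

```bash
python3 -m handwheel '0 0 0 0 0 0 60;0 0 0 0 0 0 60' | head -3; python3 -c "
from workcell import hand_in
print(hand_in())"
```

```text
clock: 29.1
position: [0.5525, -0.1739, 0.2047]
ee_rot: [0.501, 0.499, -0.501, 0.499]
the job is handed in; nothing more can be done
None
```

The old sleeve is out of the hub and in the tin, the drift is back in its rack hole, and the job was handed in at about 29 s.

- **Finding the hole:** I took the 22 mm-handled drift from the end slot. Several wrist-camera views put the sleeve's hole at about (0.553, -0.187), and the nose went in with no measurable touch force.
- **Pressing:** The sleeve went down under the shoulder with no more than about 18 N in the readings, taken every few millimetres. It broke free at the expected depth, and the force fell back to the drift's weight.
- **Hanging it back:** I lowered the drift until its guard touched the rack, at the same height as when I picked it up (peak about 6 N), eased off, then let go.
- **Last checks:** Looking down the bore, it is empty and the sleeve shows below it in the tin. All three drifts hang upright, and everything else in view is where it was.
- **What disagreed:** The top and wrist cameras differed by about 3 mm on the drift's position, within what the rack hole allows. A sideways force of 3 to 5 N also built up during the press as the arm flexed; I partly offset it.

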